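# Feed one sign blank from the magazine into the register square

## Task

Set up the next print on the feeder: press the plunger home once so that a single blank comes out of the magazine, and let the plunger spring back. Then push that blank with the fingertips along the bed, away from the magazine, and nudge it square into the inside corner of the register square, touching both legs. Nothing is gripped or lifted: the blank stays flat on the bed, the other blanks stay in the magazine and the things lying around stay where they are.

Things in the scene. Friction and masses are not known exactly. Their poses are not given: they have to be found in the camera images.
- feeder: Hand blank feeder, fixed. Origin on the table under the magazine's centre; x along the bed, y = ejecting direction, z up. Its top plate lies 12 mm above the table: under magazine and plunger x -46 to 46, y -108 to 28 mm; the flat dark bed x -65 to 150, y 26 to 118 mm. A bridge (x +-45, y -41 to -29 mm) and spring tubes (to x +-45, y -40 to 20 mm), tops 28 mm above the table.
- plunger (a joint): Travel of the plunger along the feeder's +y, level: 0 m = sprung back (rest), 0.054 m = pressed fully home. Spring 2 N at rest to 8 N home (plus 10 N per m/s); it comes back by itself when let go, and the stack drops by one blank.
- plunger_face (a point): Centre of the outer face of the plunger's black palm knob, 32 mm above the table; moves with the plunger. The knob is a domed upright disc 36 mm across, 13 mm thick, facing the feeder's -y, at rest at y -122 mm in the feeder's frame. Free air behind it; below it is the table or, once pressed, the 12 mm plate.
- register_square: L-shaped steel square, 10 mm high, fixed on the bed; its place differs from job to job, axes parallel to the feeder's. Origin: inner corner, at bed height. End stop: face x = 0, y -62 to 0 mm, 10 mm thick towards +x. Fence: face y = 0, x -75 to 0 mm, 10 mm thick towards +y. Open towards -x and -y. A blank touching both legs has its centre at x -30, y -20 mm.
- magazine (a point): Centre of the magazine's floor, 12 mm above the table. The magazine is four corner angles round the stack, outer size x +-35, y +-25 mm, top 68 mm above the table; mouth 10.5 mm high on the feeder's +y side.
- blank_1: The lowest blank, the one ejected: white sign blank 60 (x) x 40 (y) x 8 mm, about 25 g, two small holes. Origin at the centre of its underside. Pressed out, it lies free on the bed with its centre at about x 0, y 52 mm in the feeder's frame, its near side 6 mm clear of the magazine, long side along the bed; it needs no turning.
- blank_2: The second blank from below, same size; drops to the magazine's floor when the plunger is back.
- blank_3: The third blank from below, same size.
- blank_4: The fourth blank from below, same size.
- blank_5: The top blank, same size.
- tally_counter: Bystander: round hand tally counter 52 x 46 mm, 21 mm high, loose on the table on the robot's side of the feeder. Origin under its centre.
- loupe: Bystander: black folding print loupe 40 x 40 mm, 42 mm high, loose on the table beyond the magazine. Origin under its centre.
- marker_1: Bystander: marker pen 135 mm long, 17 mm thick, loose on the table on the robot's side of the bed. Origin under its middle; it lies along its y.
There are look-alikes about, which are no part of the job. What is shaped like the blank_5 but red is not meant.

How it is judged:
On the way, in this order (a step that is already met when the one before it is completed fails the run):
1. the plunger is pressed home and the lowest blank lies on the bed in front of the magazine (value of joint plunger above 0.05 m and y of blank_1 in the frame of feeder above 0.045 m), for 0.1 s.
2. the plunger has sprung back and the next blank has dropped to the magazine's floor (value of joint plunger below 0.004 m and z of blank_2 in the frame of feeder below 0.015 m), for 0.2 s.
At the end, for the whole second after the job is handed in: The ejected blank lies flat and still on the bed in the inside corner of the register square, within 3 mm of touching each leg and square to it within 0.06 rad; the plunger is sprung back (under 4 mm) and the other four blanks are in the magazine (within 8 mm of its centre) (x of blank_1 in the frame of register_square between -0.033 and -0.027 m and y of blank_1 in the frame of register_square between -0.023 and -0.017 m and angle between the x axis of blank_1 and the x axis of register_square, either way round below 0.06 rad and z of blank_1 in the frame of register_square below 0.003 m and angle between blank_1's own z axis and vertical below 0.05 rad and linear speed of blank_1 below 0.01 m/s and value of joint plunger below 0.004 m and horizontal distance between each of blank_2, blank_3, blank_4, blank_5 and magazine below 0.008 m).
It fails at once if the ejected blank is lifted (more than 6 mm) or tipped off the bed (z of blank_1 in the frame of feeder above 0.018 m or z of blank_1 in the frame of feeder below 0.008 m or angle between blank_1's own z axis and vertical above 0.3 rad).
It fails at once if another blank leaves the magazine (horizontal distance between any of blank_2, blank_3, blank_4, blank_5 and magazine above 0.015 m or z of blank_2 in the frame of feeder above 0.03 m or z of blank_3 in the frame of feeder above 0.038 m or z of blank_4 in the frame of feeder above 0.046 m or z of blank_5 in the frame of feeder above 0.054 m).
It fails at once if a bystander is moved by more than 15 mm (distance of any of tally_counter, loupe, marker_1 from where it was at the start of the episode above 0.015 m).
It also fails if it takes over 59 s, if anything falls off the work surface, if the arm or the gripper's body presses on something with over 40 N, if the wrist force passes 120 N, or if a joint passes its speed limit or range.

## Robot

A 6-joint arm with a two-finger parallel gripper is mounted at the origin on a cart in front of the work surface, level with it; the furniture and walls round the work are solid. World frame = base frame: x ahead of the robot, y to its left, z up, the work surface at z = 0. Lengths are in m, angles in rad, forces in N, time in s.
With the tool pointing down it reaches from about 0.35 to 0.775 m from the base axis. Payload 7.3 kg.
Tool frame: the origin (TCP) lies midway between the tips of the shut fingers; the grasp point (between the pads) lies 19 mm behind it; y points along the fingers, z is the direction in which the jaws open and shut, and the axes are right-handed (so a half turn about y gives the same grasp; the last joint's range is limited). The gripper opens to 92 mm and grips with 3 to 60 N. Pads are 19 mm wide; open, the fingers measure 130 mm over their backs; the gripper's body (75 mm by 190 mm) begins 47 mm behind the grasp point.
Start: joints at [1.153, 0.342, 1.524, -0, 1.275, -0.146], TCP at [0.141, 0.506, 0.198] pointing down, gripper open.
Joint ranges: [-2.53, 2.53], [-0.77, 2.02], [0.04, 2.7], [-1, 4.14], [0.28, 2.66], [-3.11, 3.11]. Speed limits (rad/s): [2.57, 2.57, 3.14, 3.14, 3.14, 3.14].

## Interface

Orientations are given as [roll, pitch, yaw] about the fixed x, y, z axes, in that order (R = Rz(yaw) Ry(pitch) Rx(roll)).
In Python, from plant import r gives the robot as it stands.
- The arm moves only by the tool carry_out, never from a script. Its argument "steps" is one flat list of numbers, 4 for each row, row after row: the shift along the tool's x, y, z in mm, then the turn about the tool's y in rad. A call has 1 to 8 rows; each row is the pose to reach, as a shift and turn from the pose measured when the call began, along the tool's axes at that moment; what a row does not reach only later rows make up. A row lasts 1/8 s, in which the tool goes at most 62.5 mm and 10.7 degrees, less where a joint would pass 70% of its speed; a pose out of reach is approached as far as the arm can. A call with a gripper value outside its range is refused whole. "grip" is the finger opening in mm, from 0 to 91.8, set as the call begins (left out, the last holds). The fingers move at their own pace and stop on an object; the grip force is fixed at half the most. Time passes only in rows, so rows that repeat a pose let the fingers close. It gives the time, the measured TCP pose, the force and the opening at its end, in the units of the state.
- r.read_state(): the state, without advancing time (a new reading comes with each control period).
- r.snapshot(name): name is "side" or "top" or "wrist"; returns a dict with "color" (384x512x3 uint8, red, green, blue), "depth" (384x512 float32, m along the optical axis (not along the pixel's ray), 0 where there is no reading), "fx", "fy", "cx", "cy" (pixels), "k1" (the pictures are not rectified: a ray, as slopes to the right and down, at radius r is drawn at 1 + k1 r^2 times it, then the intrinsics apply), "origin" and "orientation" of the camera in the world; the wrist camera has in their place "tool_from_camera" (4x4, takes a point from camera to tool coordinates, whose origin is the TCP and whose axes are the tool frame's). Camera axes: x right, y down, z forward; pixel columns grow to the right and rows downward; lengths in m; the calibration is good to about 2 mm. A picture is of the moment at which its call begins: read the wrist's pose just before it.
- r.hand_in(): hands the job in, once; it reports no verdict.
Trained networks look in a picture, given as the dict that the camera call returned (one of the last four; its "shot" number tells which), for a name from the list of things; names that differ only in an ending like _2 or _b are one class to them, and where a whole thing is asked for, a point or a joint stands for the part that bears it (a point fixed in the world has none). Each returns a list of dicts, best first, with "conf" (0 to 1); they miss things now and then, are a little off and sometimes report something else, mostly with a low value. They report only what shows in the picture. A call takes as long as a camera call. They do not tell look-alikes from the thing itself.
- r.search_frame(picture, query): "position" ([row, column] as shares, 0 to 1, of the picture: columns of its width, rows of its height, amid what is visible of it).
The state is a dict: "t": time; "joint_positions": joint angles; "qd": joint speeds; "joint_torque": joint torques, N m; "ee_pos": TCP position; "ee_rot": TCP orientation; "force": force on the tool from outside, world axes, zero at the start; "torque": the same for the moment, N m; "opening": finger opening in m.
Only numpy, scipy, OpenCV 4.12 (cv2) and the standard library are available. Lean on these libraries where they do the work, as an engineer would, in place of code of your own. Each camera call takes 0.05 s, during which the arm holds its last target. There are 200 camera calls.

## Working session

There is one attempt and no reset: what is moved stays moved. The work goes in short steps, Python scripts to look and compute and a tool call to move; the robot and the scene stay as the last step left them, time stands still between calls to the robot, and variables do not carry over. Pictures are saved under pics/ and viewed, about 8 in all and at most 12, crops included, and the job is handed in when it is done.

Besides the shell and the picture viewer there is one more tool, called after "Emit:" as name(argument=value, ...) on one line, values as JSON. carry_out: Moves the arm, as the interface text tells. Its arguments: {"type":"object","properties":{"steps":{"type":"array","items":{"type":"number"}},"grip":{"type":"number"}},"required":["steps"]}

```bash
mkdir -p pics; cat > h.py <<'E'
import numpy as np, cv2
from scipy.spatial.transform import Rotation as R
from plant import r
def save(n,im): cv2.imwrite('pics/'+n,cv2.cvtColor(im,cv2.COLOR_RGB2BGR))
def campose(p,st=None):
    if 'origin' in p:
        o=np.array(p['orientation'],float)
        M=o if o.shape==(3,3) else R.from_euler('xyz',o).as_matrix()
        return M,np.array(p['origin'])
    T=np.array(p['tool_from_camera']); A=R.from_euler('xyz',st['ee_rot']).as_matrix()
    return A@T[:3,:3], A@T[:3,3]+np.array(st['ee_pos'])
def rays(p,uv):
    K=np.array([[p['fx'],0,p['cx']],[0,p['fy'],p['cy']],[0,0,1.]])
    u=cv2.undistortPoints(np.array(uv,float).reshape(-1,1,2),K,np.array([p['k1'],0,0,0.]))[:,0]
    return np.c_[u,np.ones(len(u))]
def onplane(p,uv,z,st=None):
    M,o=campose(p,st); d=rays(p,uv)@M.T
    return o+d*((z-o[2])/d[:,2])[:,None]
def cloud(p,st=None):
    h,w=p['depth'].shape; vu=np.mgrid[:h,:w]; uv=np.c_[vu[1].ravel(),vu[0].ravel()]
    M,o=campose(p,st); return (o+(rays(p,uv)*p['depth'].reshape(-1,1))@M.T).reshape(h,w,3)
def project(p,P,st=None):
    M,o=campose(p,st); q=(np.atleast_2d(P)-o)@M; s=q[:,:2]/q[:,2:]
    s=s*(1+p['k1']*(s**2).sum(1,keepdims=True)); return s*[p['fx'],p['fy']]+[p['cx'],p['cy']]
E
cat > a.py <<'E'
from h import *
import pickle
s=r.read_state();print(s)
ps={n:r.snapshot(n) for n in('top','side')}
pickle.dump((s,ps),open('p0.pkl','wb'))
for n,p in ps.items():
    print(n,{k:v for k,v in p.items() if k not in('color','depth')})
    for q in['plunger_face','magazine','register_square','tally_counter','loupe','marker_1','blank_5','feeder']:
        try:
            for d in r.search_frame(p,q)[:3]: print(q,round(d['conf'],2),(np.array(d['position'])*[384,512]).round()[::-1])
        except Exception as e: print(q,e)
t=cv2.resize(ps['top']['color'],(800,600),interpolation=cv2.INTER_CUBIC);save('top.png',t)
t=cv2.resize(ps['side']['color'],(800,600),interpolation=cv2.INTER_CUBIC);save('side.png',t)
E
python3 a.py
```

```text
{'t': 0.0, 'joint_positions': array([ 1.15300518e+00,  3.42704511e-01,  1.52502532e+00, -2.54753871e-06,
        1.27536335e+00, -1.45979215e-01]), 'qd': array([-0.001323  ,  0.00122934,  0.00022583,  0.00229318,  0.00012037,
       -0.00064366]), 'joint_torque': array([-3.22674678e-04, -4.31245780e+01, -2.44219530e+01,  7.17312307e-02,
        5.60596841e-02, -1.43399507e-04]), 'ee_pos': array([0.14073765, 0.50532432, 0.19725154]), 'ee_rot': array([-1.57228125e+00,  2.15859069e-04, -2.71811349e-01]), 'force': array([0.2981922 , 0.28506915, 0.06856911]), 'torque': array([ 0.0663385 , -0.02926486,  0.02001889]), 'opening': 0.09216592021408904}
top {'fx': 366.16806905854486, 'fy': 366.16806905854486, 'cx': 262.87974210314707, 'cy': 196.04248212653883, 'k1': -0.11670774505788435, 'origin': array([ 0.39150658, -0.08289837,  1.01514723]), 'orientation': array([-3.04596495,  0.00893919, -1.59459052]), 'shot': 1}
plunger_face 0.15 [344. 176.]
magazine 0.59 [293. 199.]
register_square 0.54 [280. 153.]
tally_counter 0.47 [321. 241.]
loupe 0.72 [344. 177.]
marker_1 0.78 [273. 243.]
marker_1 0.29 [336. 207.]
blank_5 0.89 [395. 258.]
blank_5 0.83 [360. 255.]
blank_5 0.69 [233. 210.]
feeder 0.87 [292. 198.]
side {'fx': 388.89059161069474, 'fy': 388.89059161069474, 'cx': 249.89686358949174, 'cy': 189.2679663959894, 'k1': -0.014512548249272924, 'origin': array([ 0.16068073, -1.11509122,  0.55688748]), 'orientation': array([-2.01513684,  0.02735497, -0.28271407]), 'shot': 2}
plunger_face 0.91 [271. 229.]
plunger_face 0.18 [235. 231.]
magazine 0.7 [272. 230.]
magazine 0.55 [277. 214.]
register_square 0.42 [294. 198.]
tally_counter 0.7 [232. 230.]
loupe 0.77 [303. 225.]
loupe 0.55 [300. 195.]
marker_1 0.6 [223. 207.]
blank_5 0.85 [233. 282.]
blank_5 0.78 [229. 250.]
blank_5 0.67 [269. 207.]
feeder 0.86 [273. 210.]
```

View pics/top.png

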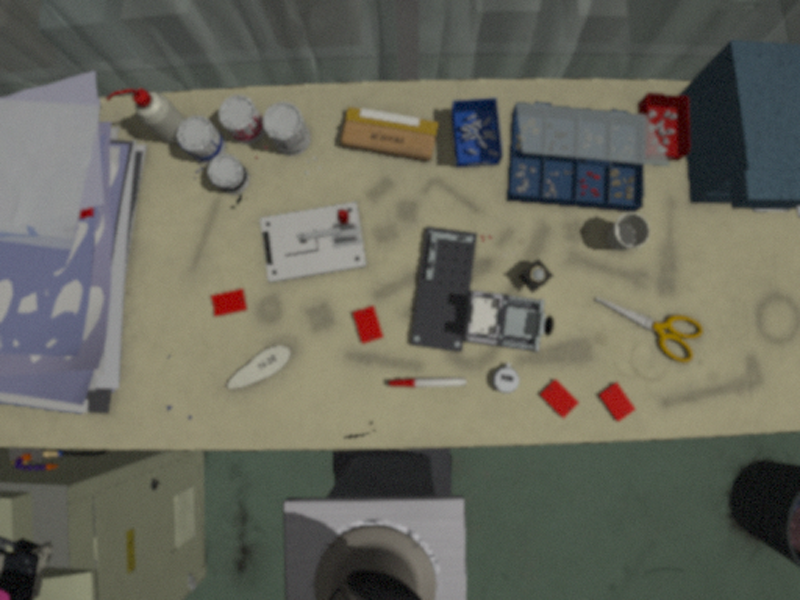

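View pics/side.png

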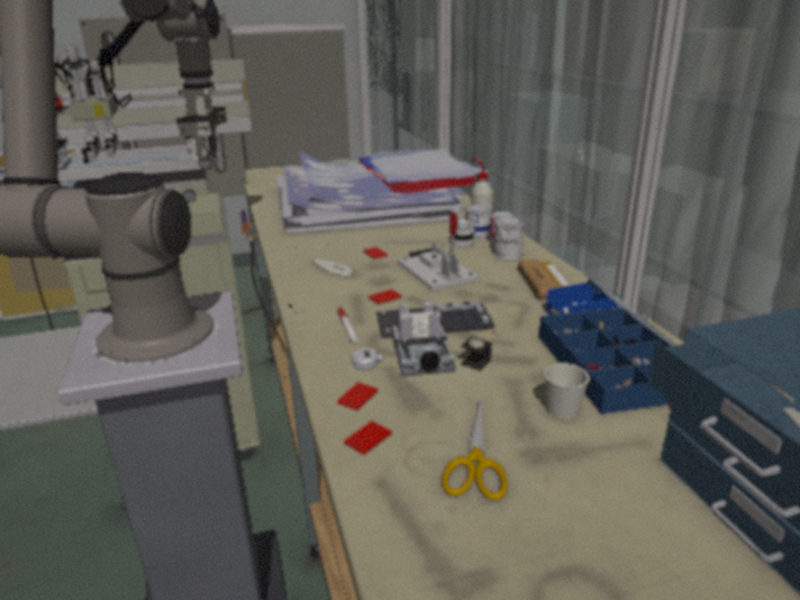

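The top view (800x600) shows the bed as a dark plate at about (410-475, 230-350), with the magazine at (487,312) and the black knob at (548,325). So ejection is towards image left. The L-shaped square is at about (450,258), the tally at (505,378), the loupe at (535,274) and the marker at (425,382). Look-alikes are the red cards at (228,302), (367,324), (558,398) and (616,401), plus the white jig at (315,240), which is not the feeder. The white blanks in the magazine at (487,312) are the ones I want.

```bash
cat > b.py <<'E'
from h import *
import pickle
s,ps=pickle.load(open('p0.pkl','rb'));p=ps['top']
f=.64
for n,uv,z in [('knob',(548,325),.032),('mag',(487,312),.06),('bedTL',(425,228),.012),('bedTR',(476,233),.012),('bedBL',(410,346),.012),('bedBR',(462,350),.012),('sq',(450,258),.02),('tally',(505,378),.02),('loupe',(535,274),.04),('m1',(385,382),.01),('m2',(466,382),.01)]:
    print(n,onplane(p,[np.array(uv)*f],z)[0].round(3))
M,o=campose(p);print(o)
save('crop.png',cv2.resize(p['color'][125:265,240:370],None,fx=5,fy=4.28,interpolation=cv2.INTER_CUBIC)) if 0 else save('crop.png',cv2.resize(p['color'][130:260,240:370],(600,600),interpolation=cv2.INTER_CUBIC))
print(r.snapshot('wrist')['tool_from_camera'])
E
python3 b.py
```

```text
knob [ 0.448 -0.313  0.032]
mag [ 0.471 -0.204  0.06 ]
bedTL [ 0.628 -0.105  0.012]
bedTR [ 0.617 -0.196  0.012]
bedBL [ 0.418 -0.073  0.012]
bedBR [ 0.409 -0.164  0.012]
sq [ 0.571 -0.147  0.02 ]
tally [ 0.358 -0.237  0.02 ]
loupe [ 0.536 -0.292  0.04 ]
m1 [ 0.356 -0.028  0.01 ]
m2 [ 0.353 -0.17   0.01 ]
[ 0.39150658 -0.08289837  1.01514723]
[[-7.34046105e-04  9.51412508e-01  3.07918333e-01 -8.39694107e-02]
 [ 6.50130748e-04 -3.07917897e-01  9.51412711e-01 -1.86066762e-01]
 [ 9.99999519e-01  8.98567971e-04 -3.92516593e-04 -7.58403647e-04]
 [ 0.00000000e+00  0.00000000e+00  0.00000000e+00  1.00000000e+00]]
```

View pics/crop.png

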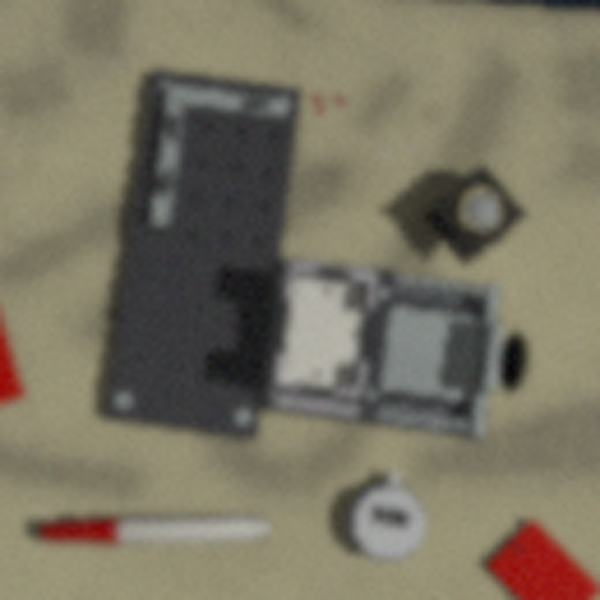

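Rough feeder fit: origin about (0.466,-0.200), yaw about -0.14. I'll line the tool up with the feeder (tool x = feeder x, tool z = feeder y) and look from above.

Emit:
carry_out(steps=[394, 0, -260, -0.137, 394, 0, -260, -0.137, 394, 0, -260, -0.137, 394, 0, -260, -0.137, 394, 0, -260, -0.137, 394, 0, -260, -0.137, 394, 0, -260, -0.137, 394, 0, -260, -0.137], grip=0)

```text
t: 1.95
ee_pos: [0.4524, 0.1471, 0.198]
ee_rot: [-1.571, -0.001, -0.137]
force: [0.1, 0.5, 0.1]
opening: 0.0162
```

Emit:
carry_out(steps=[61, 0, -342, 0, 61, 0, -342, 0, 61, 0, -342, 0, 61, 0, -342, 0, 61, 0, -342, 0, 61, 0, -342, 0, 61, 0, -342, 0, 61, 0, -342, 0])

```text
t: 2.95
ee_pos: [0.4658, -0.1994, 0.1979]
ee_rot: [-1.57, -0.0, -0.138]
force: [0.3, 0.6, 0.5]
opening: 0.0
```

```bash
cat > w.py <<'E'
from h import *
import pickle,sys
s=r.read_state();p=r.snapshot('wrist');pickle.dump((s,p),open(sys.argv[1]+'.pkl','wb'))
print(s['t'],s['ee_pos'],s['ee_rot'],s['force'],s['opening'],p['fx'])
save(sys.argv[1]+'.png',cv2.resize(p['color'],(800,600),interpolation=cv2.INTER_CUBIC))
E
python3 w.py w1
```

```text
2.95 [ 0.46580059 -0.19942692  0.19792087] [-1.57018758e+00 -3.30787900e-04 -1.37523370e-01] [0.27201614 0.60505189 0.45015055] 2.5560124648547878e-05 324.9601385970788
```

View pics/w1.png

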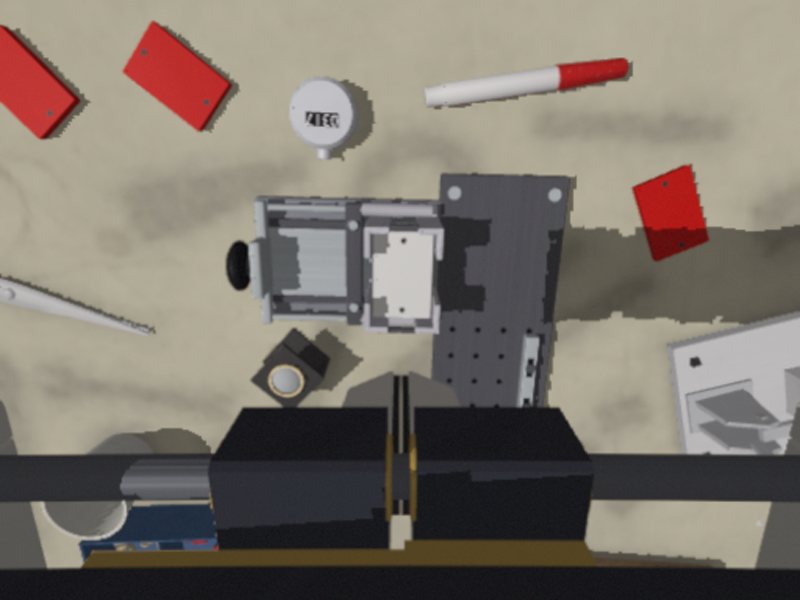

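The wrist view shows the feeder with its knob at (238,265), the magazine with white blanks at (403,272), bed corners at (441,174) and (570,177), and the fence inner edge starting at (522,337). The end stop is hidden behind the gripper.

```bash
python3 - <<'E'
from h import *
import pickle
s,p=pickle.load(open('w1.pkl','rb'))
f=.64
L={'bedBL':((441,174),.012),'bedBR':((570,177),.012),'bedL2':((432,408),.012),'bedR2':((545,408),.012),'fence_in1':((525,337),.022),'fence_in2':((517,405),.022),'fence_out1':((540,337),.022),
'mag1':((365,228),.068),'mag2':((441,228),.068),'mag3':((441,333),.068),'mag4':((363,330),.068),'knob':((230,265),.032),'tally':((322,113),.021),'loupe':((286,378),.042),'pl1':((258,197),.028),'pl2':((266,322),.028)}
for n,(uv,z) in L.items(): print(n,onplane(p,[np.array(uv)*f],z,s)[0].round(4))
C=cloud(p,s)
for n in('mag1','mag2','mag3','mag4'): pass
def at(u,v): return C[int(v*f),int(u*f)].round(4)
print('blank top',at(403,272),'bed',at(500,300),at(480,200),'fence',at(531,360),'knobface',[at(u,265) for u in(228,232,238,244)],'table',at(300,50))
S,ps=pickle.load(open('p0.pkl','rb'));q=ps['top'];g=130/600
for n,uv,z in[('TL',(152,72),.012),('TR',(298,90),.012),('BR',(255,437),.012),('BL',(100,415),.012),('sq in corner',(183,110),.022),('stop end',(290,112),.022),('fence end',(172,228),.022),('sq out corner',(165,83),.022)]:
    print(n,onplane(q,[np.array(uv)*g+[240,130]],z)[0].round(4))
E
```

```text
bedBL [ 0.4059 -0.1628  0.012 ]
bedBR [ 0.4205 -0.0728  0.012 ]
bedL2 [ 0.5895 -0.1909  0.012 ]
bedR2 [ 0.602  -0.0992  0.012 ]
fence_in1 [ 0.5333 -0.1136  0.022 ]
fence_in2 [ 0.5904 -0.1235  0.022 ]
fence_out1 [ 0.5349 -0.1023  0.022 ]
mag1 [ 0.4281 -0.2171  0.068 ]
mag2 [ 0.4345 -0.1703  0.068 ]
mag3 [ 0.5037 -0.1781  0.068 ]
mag4 [ 0.4946 -0.2291  0.068 ]
knob [ 0.4462 -0.319   0.032 ]
tally [ 0.3556 -0.2376  0.021 ]
loupe [ 0.5334 -0.2947  0.042 ]
pl1 [ 0.403 -0.29   0.028]
pl2 [ 0.4927 -0.3044  0.028 ]
blank top [ 0.4628 -0.1989  0.052 ] bed [ 0.3823 -0.1888  0.384 ] [ 0.4278 -0.1371  0.0107] fence [ 0.5526 -0.1111  0.0215] knobface [array([ 0.4424, -0.3153,  0.0476]), array([ 0.4425, -0.3116,  0.0493]), array([ 0.4437, -0.3086,  0.0459]), array([ 0.4454, -0.3065,  0.04  ])] table [ 0.3129 -0.248  -0.0011]
TL [ 0.6288 -0.1077  0.012 ]
TR [ 0.6156 -0.1957  0.012 ]
BR [ 0.4071 -0.1628  0.012 ]
BL [ 0.4224 -0.0713  0.012 ]
sq in corner [ 0.6028 -0.1253  0.022 ]
stop end [ 0.6001 -0.1893  0.022 ]
fence end [ 0.5317 -0.1167  0.022 ]
sq out corner [ 0.6195 -0.115   0.022 ]
```

Feeder fit: origin (0.467,-0.1985), yaw -0.153. Next I'll go down behind the knob with the fingers shut.

Emit:
carry_out(steps=[-1, 0, -164, 0.0155, -1, 0, -164, 0.0155, -1, 0, -164, 0.0155, -1, 60, -164, 0.0155, -1, 120, -164, 0.0155, -1, 160, -164, 0.0155, -1, 175, -164, 0.0155, -1, 175, -164, 0.0155])

```text
t: 4.0
ee_pos: [0.4431, -0.3605, 0.0231]
ee_rot: [-1.57, -0.0, -0.151]
force: [0.7, -0.7, 0.5]
opening: 0.0007
```

Emit:
carry_out(steps=[0, 0, 10, 0, 0, 0, 18, 0, 0, 0, 24, 0, 0, 0, 30, 0])

```text
t: 4.5
ee_pos: [0.4479, -0.3305, 0.0236]
ee_rot: [-1.57, -0.001, -0.151]
force: [0.3, 0.3, -0.1]
opening: 0.0005
```

Emit:
carry_out(steps=[0, 0, 5, 0, 0, 0, 10, 0, 0, 0, 16, 0, 0, 0, 22, 0, 0, 0, 28, 0, 0, 0, 34, 0, 0, 0, 40, 0, 0, 0, 40, 0])

```text
t: 5.5
ee_pos: [0.454, -0.2905, 0.0236]
ee_rot: [-1.57, -0.001, -0.15]
force: [0.2, -0.8, 0.5]
opening: 0.0006
```

```bash
python3 w.py w2
```

```text
5.5 [ 0.45397024 -0.29049482  0.02364997] [-1.57030104e+00 -5.81271897e-04 -1.50015745e-01] [ 0.23416893 -0.83161313  0.51721189] 0.0006162586246482349 324.9601385970788
```

View pics/w2.png

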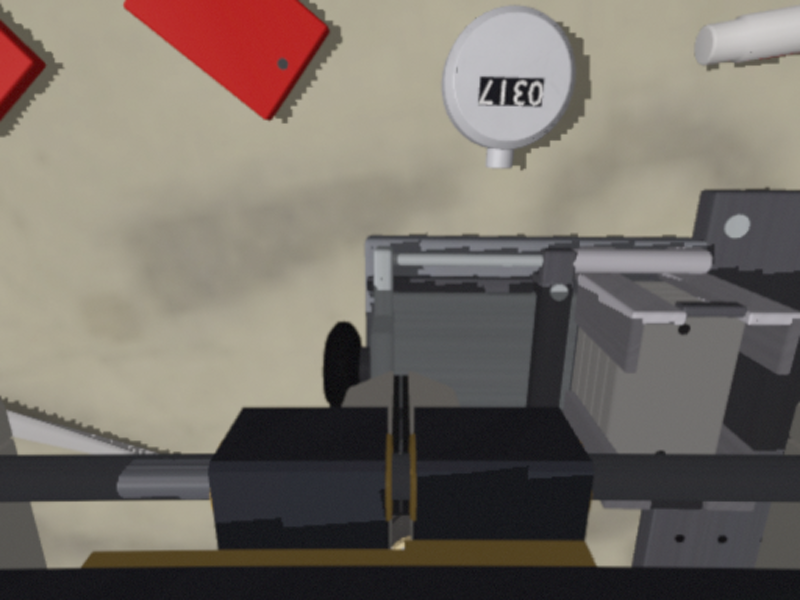

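```bash
python3 - <<'E'
from h import *
import pickle
s,p=pickle.load(open('w2.pkl','rb'));f=.64
O=np.array([.467,-.1985]);c,q=np.cos(-.153),np.sin(-.153)
F=lambda P:((np.asarray(P)[:2]-O)@np.array([[c,-q],[q,c]])).round(4)
print('tcp F',F(s['ee_pos']),'px tcp',project(p,s['ee_pos'],s)/f)
for n,uv,z in [('knobtop',(343,365),.032),('k upper',(343,322),.032),('k lower',(343,408),.032),('platecorner',(368,238),.028)]:
    P=onplane(p,[np.array(uv)*f],z,s)[0]; print(n,P.round(3),F(P))
C=cloud(p,s)
for u,v in[(343,330),(343,365),(343,400),(330,365),(400,380),(400,395),(395,395),(405,395),(365,395),(450,395),(400,440)]:
    P=C[int(v*f),int(u*f)];print((u,v),P.round(4),F(P))
E
```

```text
tcp F [ 0.0011 -0.0929] px tcp [[402.24120528 366.23577102]]
knobtop [ 0.446 -0.312  0.032] [-0.0031 -0.1155]
k upper [ 0.429 -0.309  0.032] [-0.0204 -0.115 ]
k lower [ 0.464 -0.316  0.032] [ 0.0153 -0.1161]
platecorner [ 0.4   -0.295  0.028] [-0.0511 -0.1055]
(343, 330) [ 0.4309 -0.3092  0.0358] [-0.0188 -0.1149]
(343, 365) [ 0.4394 -0.3095  0.0474] [-0.0104 -0.1139]
(343, 400) [ 0.4524 -0.3118  0.0487] [ 0.0029 -0.1142]
(330, 365) [ 0.4394 -0.3142  0.0458] [-0.0096 -0.1185]
(400, 380) [ 0.4446 -0.29    0.0551] [-0.0082 -0.0938]
(400, 395) [ 0.4444 -0.2899  0.0656] [-0.0084 -0.0938]
(395, 395) [ 0.4448 -0.292   0.0642] [-0.0077 -0.0958]
(405, 395) [ 0.4449 -0.2885  0.0651] [-0.0082 -0.0923]
(365, 395) [ 0.4417 -0.3008  0.0676] [-0.0094 -0.105 ]
(450, 395) [ 0.4447 -0.2745  0.0694] [-0.0104 -0.0785]
(400, 440) [ 0.4458 -0.2901  0.0893] [-0.007  -0.0938]
```

The knob is still at rest. The wrist depth shows the visible finger ends about 30 mm above the reported TCP, so the fingers passed over the knob. I'll check that in the side view.

```bash
python3 - <<'E'
from h import *
s=r.read_state();p=r.snapshot('side')
t=project(p,s['ee_pos'])[0];print(t,[project(p,np.array(s['ee_pos'])+[0,0,z])[0].round(1) for z in(.03,.066,.1)])
im=p['color'].copy();u,v=t.astype(int)
C=cloud(p)
k=8;x0,y0=u-50,v-50
c=cv2.resize(im[y0:y0+75,x0:x0+100],None,fx=k,fy=k,interpolation=cv2.INTER_CUBIC)
for z in(0,.03,.066):
    a=(project(p,np.array(s['ee_pos'])+[0,0,z])[0]-[x0,y0]+.5)*k; cv2.drawMarker(c,tuple(int(i) for i in a),(0,255,0),0,16,2)
save('s2.png',c)
E
```

```text
[275.22278851 229.24396617] [array([275.2, 219.3]), array([275.2, 207. ]), array([275.3, 195. ])]
```

View pics/s2.png

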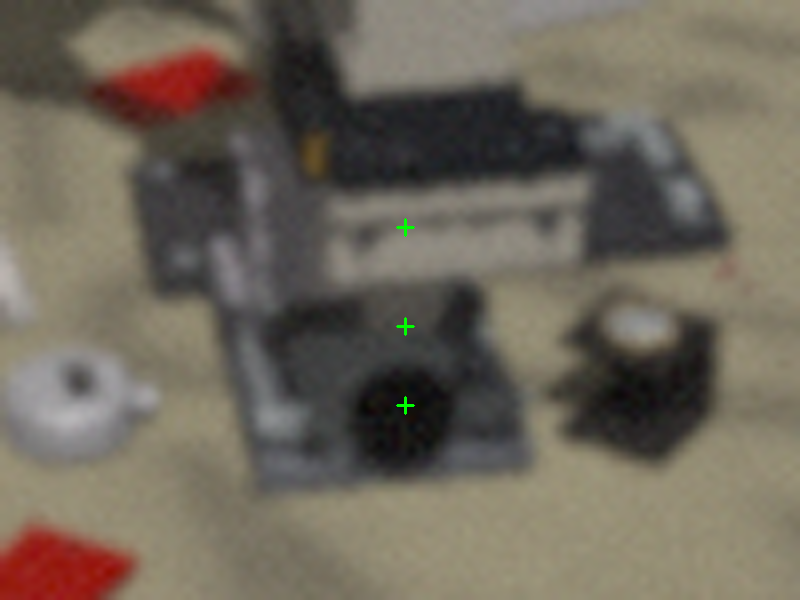

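The side view agrees. The TCP cross (bottom, on the knob) sits well below the visible finger stub, which ends at row 330, about TCP+30 mm. I'll back off and check whether the finger reach changes with the opening.

Emit:
carry_out(steps=[0, -20, 0, 0, 0, -20, -50, 0, 0, -20, -75, 0, 0, -20, -75, 0, 0, -20, -75, 0, 0, -20, -75, 0], grip=50)

```text
t: 6.35
ee_pos: [0.4428, -0.364, 0.0434]
ee_rot: [-1.57, -0.0, -0.149]
force: [-0.1, -0.1, -1.2]
opening: 0.0497
```

```bash
python3 - <<'E'
from h import *
import pickle
s=r.read_state();p=r.snapshot('wrist')
T=np.array(p['tool_from_camera']);h,w=p['depth'].shape
vu=np.mgrid[:h,:w];uv=np.c_[vu[1].ravel(),vu[0].ravel()]
X=((rays(p,uv)*p['depth'].reshape(-1,1))@T[:3,:3].T+T[:3,3]).reshape(h,w,3)
print(s['opening'],s['ee_pos'])
for row in(225,235,240,245,250,255,260,270,280):
    print(row,[tuple((X[row,c]*1000).round().astype(int)) for c in(170,190,200,210,220,230,256,285,300,315,330)])
a=p['color'][150:384]; save('w3.png',cv2.resize(a,(800,366)))
_,q=pickle.load(open('w2.pkl','rb'))
X=((rays(q,uv)*q['depth'].reshape(-1,1))@T[:3,:3].T+T[:3,3]).reshape(h,w,3)
print('shut')
for row in(235,240,245,250,255,260,270):
    print(row,[tuple((X[row,c]*1000).round().astype(int)) for c in(210,220,230,240,248,256,264,272,285,300)])
E
```

```text
0.04965255322314037 [ 0.44277481 -0.36396894  0.04343345]
225 [(np.int64(12), np.int64(44), np.int64(-67)), (np.int64(12), np.int64(44), np.int64(-51)), (np.int64(12), np.int64(44), np.int64(-44)), (np.int64(12), np.int64(44), np.int64(-36)), (np.int64(12), np.int64(44), np.int64(-28)), (np.int64(12), np.int64(44), np.int64(-21)), (np.int64(12), np.int64(43), np.int64(-1)), (np.int64(12), np.int64(44), np.int64(21)), (np.int64(12), np.int64(44), np.int64(33)), (np.int64(12), np.int64(44), np.int64(44)), (np.int64(-5), np.int64(2), np.int64(45))]
235 [(np.int64(21), np.int64(45), np.int64(-67)), (np.int64(21), np.int64(44), np.int64(-52)), (np.int64(20), np.int64(44), np.int64(-44)), (np.int64(20), np.int64(43), np.int64(-36)), (np.int64(20), np.int64(44), np.int64(-29)), (np.int64(21), np.int64(44), np.int64(-21)), (np.int64(21), np.int64(45), np.int64(-1)), (np.int64(21), np.int64(45), np.int64(22)), (np.int64(20), np.int64(44), np.int64(33)), (np.int64(20), np.int64(44), np.int64(45)), (np.int64(1), np.int64(1), np.int64(46))]
240 [(np.int64(25), np.int64(44), np.int64(-68)), (np.i
[... 5969 characters left out ...]
-5)), (np.int64(-9), np.int64(-50), np.int64(-1)), (np.int64(-11), np.int64(-53), np.int64(3)), (np.int64(-11), np.int64(-53), np.int64(6)), (np.int64(-11), np.int64(-53), np.int64(12)), (np.int64(21), np.int64(6), np.int64(28))]
270 [(np.int64(-36), np.int64(-105), np.int64(-14)), (np.int64(-36), np.int64(-105), np.int64(-11)), (np.int64(-36), np.int64(-104), np.int64(-8)), (np.int64(-36), np.int64(-104), np.int64(-5)), (np.int64(-34), np.int64(-100), np.int64(-3)), (np.int64(-9), np.int64(-59), np.int64(-1)), (np.int64(-11), np.int64(-61), np.int64(3)), (np.int64(-36), np.int64(-105), np.int64(4)), (np.int64(-36), np.int64(-104), np.int64(7)), (np.int64(-37), np.int64(-105), np.int64(12))]
```

View pics/w3.png

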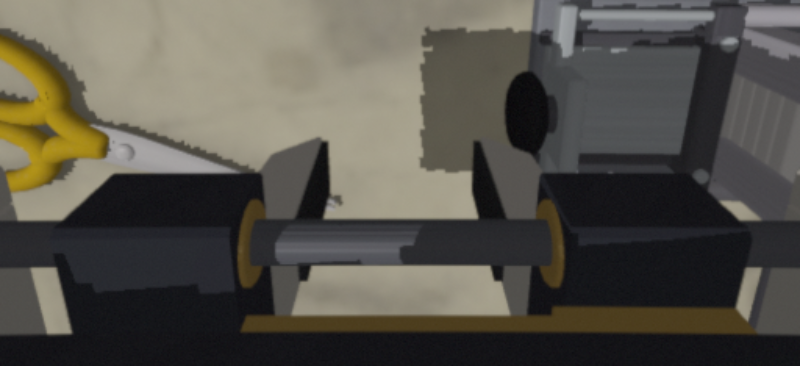

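The fingers really end at tool y of about -30 mm (open or shut), so the real tip is 30 mm above the reported TCP, and I'll correct for that. I'll go down to reported z = -0.008 (real tip at 22 mm), shut, with feeder y -167 well clear of the knob.

Emit:
carry_out(steps=[-2, 0, 0, 0, -2, 0, 0, 0, -2, 20, 0, 0, -2, 40, 0, 0, -2, 51, 0, 0, -2, 51, 0, 0], grip=0)

```text
t: 7.15
ee_pos: [0.4406, -0.3634, -0.008]
ee_rot: [-1.569, 0.001, -0.149]
force: [0.1, 0.2, -0.1]
opening: 0.0006
```

Emit:
carry_out(steps=[0, 0, 8, 0, 0, 0, 16, 0, 0, 0, 22, 0, 0, 0, 28, 0, 0, 0, 34, 0, 0, 0, 40, 0])

```text
t: 7.9
ee_pos: [0.4468, -0.3246, -0.0077]
ee_rot: [-1.571, -0.0, -0.149]
force: [-1.0, -6.0, 1.0]
opening: 0.0007
```

Emit:
carry_out(steps=[0, 0, 6, 0, 0, 0, 12, 0, 0, 0, 18, 0, 0, 0, 24, 0, 0, 0, 29, 0, 0, 0, 34, 0, 0, 0, 37, 0, 0, 0, 37, 0])

```text
t: 8.9
ee_pos: [0.4525, -0.2892, -0.0076]
ee_rot: [-1.573, -0.001, -0.149]
force: [-2.4, -7.6, -2.4]
opening: 0.0005
```

Emit:
carry_out(steps=[0, 0, 2, 0, 0, 0, 4, 0, 0, 0, 6, 0, 0, 0, 6, 0])

```text
t: 9.4
ee_pos: [0.4534, -0.2845, -0.0075]
ee_rot: [-1.575, -0.002, -0.149]
force: [-2.4, -8.8, -1.4]
opening: 0.0004
```

Emit:
carry_out(steps=[0, 0, 3, 0, 0, 0, 5, 0, 0, 0, 7, 0, 0, 0, 7, 0])

```text
t: 9.9
ee_pos: [0.4539, -0.2822, -0.0074]
ee_rot: [-1.582, -0.003, -0.148]
force: [-7.7, -20.5, -5.1]
opening: 0.0004
```

```bash
python3 w.py w4; python3 - <<'E'
from h import *
p=r.snapshot('top');save('top4.png',np.hstack([cv2.resize(p['color'][150:245,245:365],(480,380),interpolation=cv2.INTER_CUBIC),cv2.resize(cv2.imread('pics/w4.png')[:,:,::-1],(320,240)).repeat(1,0) if 0 else cv2.copyMakeBorder(cv2.resize(cv2.imread('pics/w4.png')[:,:,::-1],(320,240)),0,140,0,0,0)]))
E
```

```text
9.9 [ 0.45385669 -0.28216185 -0.0073769 ] [-1.58170553 -0.0032033  -0.14813766] [ -7.74055635 -20.53686179  -5.07613951] 0.00038948493500526267 324.9601385970788
```

View pics/top4.png

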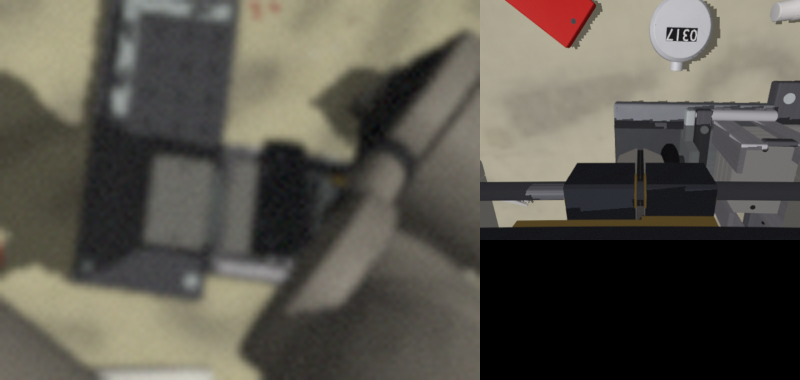

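The plunger hit its hard stop (force jumped to 20 N) and the blank shows on the bed at (180,200). Now I'll back off along -y, then lift.

Emit:
carry_out(steps=[0, 0, -12, 0, 0, 0, -24, 0, 0, 0, -36, 0, 0, 0, -48, 0, 0, 0, -60, 0, 0, 0, -80, 0, 0, -20, -95, 0, 0, -60, -95, 0])

```text
t: 11.0
ee_pos: [0.4387, -0.3765, 0.0529]
ee_rot: [-1.58, -0.001, -0.15]
force: [-0.4, -0.8, 0.3]
opening: 0.0008
```

Emit:
carry_out(steps=[0, -60, 0, 0, -20, -110, 40, 0.003, -40, -110, 95, 0.003, -54, -110, 150, 0.003, -54, -110, 205, 0.003, -54, -110, 232, 0.003, -54, -110, 232, 0.003, -54, -110, 232, 0.003])

```text
t: 12.0
ee_pos: [0.4202, -0.1391, 0.161]
ee_rot: [-1.58, -0.002, -0.153]
force: [-0.0, -0.1, -0.7]
opening: 0.0004
```

```bash
python3 w.py w5
```

```text
12.0 [ 0.42022231 -0.13906334  0.16104556] [-1.58000459e+00 -1.52687175e-03 -1.52990422e-01] [-0.01331651 -0.0676322  -0.73574874] 0.000430357210203935 324.9601385970788
```

View pics/w5.png

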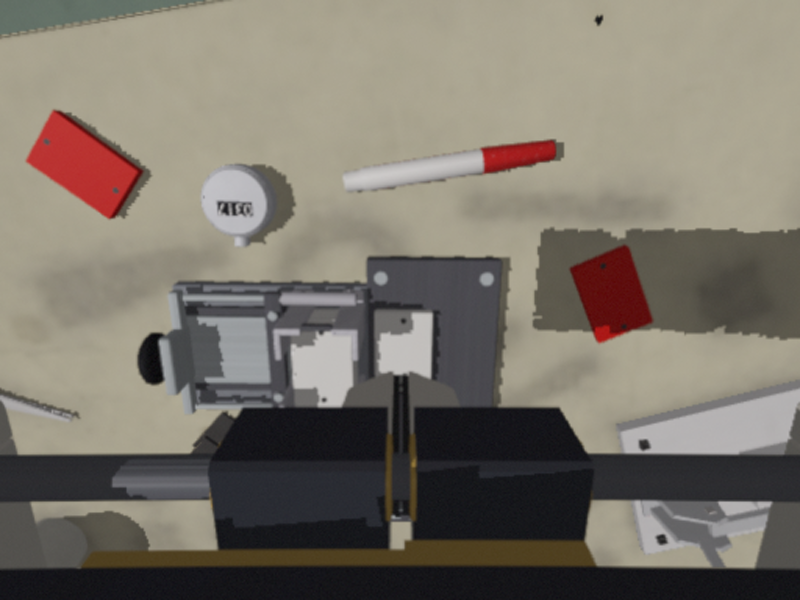

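The blank lies square on the bed, near edge from (374,310) to (433,311). The plunger is back, with the knob at (152,358).

```bash
cat >> h.py <<'E'
O=np.array([.467,-.1985]);c_,q_=np.cos(-.153),np.sin(-.153)
F=lambda P:((np.asarray(P)[...,:2]-O)@np.array([[c_,-q_],[q_,c_]])*1000).round(1)
def px(p,s,L):
    for n,uv,z in L: print(n,F(onplane(p,[np.array(uv)*.64],z,s)[0]))
E
python3 - <<'E'
from h import *
import pickle
s,p=pickle.load(open('w5.pkl','rb'))
print('tcp',F(s['ee_pos']))
px(p,s,[('a',(374,310),.02),('b',(433,311),.02),('b2',(434,378),.02),('a2',(375,370),.02),('bed1',(367,257),.012),('bed2',(507,258),.012),('knob',(142,358),.032)])
E
```

```text
tcp [-55.3  51.6]
a [-32.8  31.7]
b [-32.2  71.7]
b2 [17.7 73.4]
a2 [11.7 31.7]
bed1 [-67.6  27. ]
bed2 [-67.1 120.8]
knob [  -2.1 -124.1]
```

Now down beside the blank's -x side (gap about 12 mm).

Emit:
carry_out(steps=[0, 55, 0, 0, 0, 110, 0, 0, 0, 150, 0, 0, 0, 168, 0, 0, 0, 172, 0, 0, 0, 174, 0, 0, 0, 174, 0, 0])

```text
t: 12.92
ee_pos: [0.4206, -0.1414, -0.0124]
ee_rot: [-1.58, -0.003, -0.154]
force: [-0.3, -0.0, 1.0]
opening: 0.0003
```

Emit:
carry_out(steps=[0, 1.5, 2, 0, 0, 3, 2, 0, 0, 3, 2, 0])

```text
t: 13.3
ee_pos: [0.421, -0.1394, -0.0153]
ee_rot: [-1.58, -0.003, -0.154]
force: [0.7, -0.1, -0.7]
opening: 0.0001
```

Emit:
carry_out(steps=[5, 0, 0, 0, 10, 0, 0, 0, 16, 0, 0, 0, 22, 0, 0, 0, 29, 0, 0, 0, 36, 0, 0, 0, 43, 0, 0, 0, 50, 0, 0, 0])

```text
t: 14.3
ee_pos: [0.4709, -0.1471, -0.0152]
ee_rot: [-1.58, -0.003, -0.154]
force: [0.4, -0.1, -0.6]
opening: 0.0006
```

Emit:
carry_out(steps=[6, 0, 0, 0, 12, 0, 0, 0, 18, 0, 0, 0, 24, 0, 0, 0, 30, 0, 0, 0, 36, 0, 0, 0, 41, 0, 0, 0, 44, 0, 0, 0])

```text
t: 15.3
ee_pos: [0.5146, -0.1539, -0.0151]
ee_rot: [-1.58, -0.003, -0.154]
force: [-0.5, 0.3, 0.3]
opening: 0.0005
```

Emit:
carry_out(steps=[-10, 0, 0, 0, -20, -30, 0, 0, -40, -90, 0, 0, -60, -150, 0, 0, -60, -200, 0, 0, -60, -230, 0, 0, -60, -230, 0, 0, -60, -230, 0, 0])

```text
t: 16.3
ee_pos: [0.454, -0.142, 0.2136]
ee_rot: [-1.58, -0.001, -0.154]
force: [0.5, 0.3, 0.1]
opening: 0.0007
```

```bash
python3 w.py w6
```

```text
16.3 [ 0.45401428 -0.14201339  0.21362349] [-1.57986163e+00 -9.59218354e-04 -1.53943194e-01] [0.488216   0.32091953 0.08040481] 0.0006729499067381504 324.9601385970788
```

View pics/w6.png

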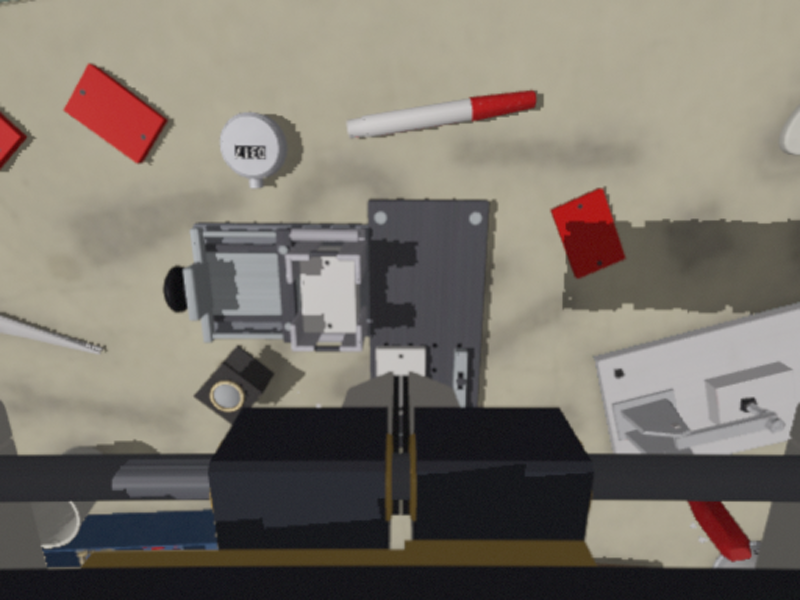

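The blank moved straight: near edge (376,347) to (426,347). The fence's inner edge starts at (454,349). Next, measure both.

```bash
python3 - <<'E'
from h import *
import pickle
s,p=pickle.load(open('w6.pkl','rb'))
print('tcp',F(s['ee_pos']))
px(p,s,[('a',(376,347),.02),('b',(426,347),.02),('fence start in',(454,349),.022),('fence start out',(468,349),.022),('bed1',(370,200),.012),('bed2',(490,200),.012)])
# sub-pixel edges: horizontal gray profile across columns at few rows; vertical profile at blank & fence
g=cv2.cvtColor(p['color'],cv2.COLOR_RGB2GRAY).astype(int)
for v in(226,230,234): print(v,list(g[v,236:306]))
print('blank col',g[214:232,248],g[214:232,262],'fence col',g[214:232,294],g[214:232,296])
C=cloud(p,s)
print('rows tops',[ (C[230,c,2]*1000).round(0) for c in range(236,306,2)])
E
```

```text
tcp [-21.4  53.8]
a [49.4 31.7]
b [49.3 71.9]
fence start in [50.1 94.3]
fence start out [ 50.1 105.5]
bed1 [-66.   28.5]
bed2 [-66.1 118.3]
226 [np.int64(128), np.int64(90), np.int64(78), np.int64(86), np.int64(139), np.int64(183), np.int64(194), np.int64(197), np.int64(196), np.int64(197), np.int64(196), np.int64(196), np.int64(196), np.int64(196), np.int64(196), np.int64(196), np.int64(196), np.int64(195), np.int64(191), np.int64(176), np.int64(166), np.int64(174), np.int64(187), np.int64(194), np.int64(196), np.int64(196), np.int64(195), np.int64(195), np.int64(195), np.int64(195), np.int64(196), np.int64(195), np.int64(195), np.int64(195), np.int64(194), np.int64(175), np.int64(106), np.int64(49), np.int64(43), np.int64(58), np.int64(75), np.int64(76), np.int64(76), np.int64(78), np.int64(77), np.int64(77), np.int64(75), np.int64(75), np.int64(76), np.int64(75), np.int64(76), np.int64(78), np.int64(79), np.int64(79), np.int64(102), np.int64(137), np.int64(146), np.int64(139), np.int64(156), np.int64(158), np.int64(157), np.int64(154), np.int64(136), np.int64(81), np.int64(44), n
[... 2381 characters left out ...]
76  76  75  73  73  72  73  87 129 157 160 160 160 159 160]
rows tops [np.float64(-1.0), np.float64(13.0), np.float64(12.0), np.float64(18.0), np.float64(19.0), np.float64(18.0), np.float64(20.0), np.float64(19.0), np.float64(19.0), np.float64(20.0), np.float64(20.0), np.float64(19.0), np.float64(21.0), np.float64(19.0), np.float64(20.0), np.float64(20.0), np.float64(21.0), np.float64(21.0), np.float64(19.0), np.float64(12.0), np.float64(10.0), np.float64(13.0), np.float64(11.0), np.float64(12.0), np.float64(12.0), np.float64(12.0), np.float64(12.0), np.float64(10.0), np.float64(21.0), np.float64(21.0), np.float64(22.0), np.float64(21.0), np.float64(12.0), np.float64(12.0), np.float64(12.0)]
```

The blank needs +15.7 mm in x and +22.4 mm in y. I'll go back down and push in x, gently at the stop.

Emit:
carry_out(steps=[50, 40, 0, 0, 50, 95, 0, 0, 50, 150, 0, 0, 50, 205, 0, 0, 50, 224, 0, 0, 50, 228, 0, 0, 50, 229, 0, 0, 50, 229, 0, 0])

```text
t: 17.35
ee_pos: [0.4997, -0.1501, -0.0166]
ee_rot: [-1.578, 0.007, -0.154]
force: [-7.4, 2.3, 10.3]
opening: 0.0003
```

Emit:
carry_out(steps=[5, 0, 0, 0, 10, 0, 0, 0, 14, 0, 0, 0, 18, 0, 0, 0, 21, 0, 0, 0, 23, 0, 0, 0, 24, 0, 0, 0, 24, 0, 0, 0])

```text
t: 18.35
ee_pos: [0.5154, -0.1519, -0.0167]
ee_rot: [-1.576, 0.024, -0.153]
force: [-24.0, 1.3, 32.0]
opening: 0.0005
```

The tip is touching the bed, so I'll ease off and raise slightly.

Emit:
carry_out(steps=[-3, -1, 0, 0, -6, -3, 0, 0, -6, -3, 0, 0])

```text
t: 18.73
ee_pos: [0.5093, -0.1509, -0.0141]
ee_rot: [-1.576, 0.024, -0.153]
force: [-0.5, 1.1, 0.1]
opening: 0.0001
```

Emit:
carry_out(steps=[4, 0, 0, 0, 8, -0.1, 0, 0, 12, -0.2, 0, 0, 16, -0.3, 0, 0, 18, -0.4, 0, 0, 19, -0.4, 0, 0, 20, -0.4, 0, 0, 20, -0.4, 0, 0])

```text
t: 19.73
ee_pos: [0.5291, -0.1539, -0.0141]
ee_rot: [-1.576, 0.024, -0.153]
force: [0.1, 0.3, 0.8]
opening: 0.0001
```

Emit:
carry_out(steps=[0.7, 0, 0, 0, 1.4, 0, 0, 0, 2.1, 0, 0, 0, 2.1, 0, 0, 0])

```text
t: 20.23
ee_pos: [0.5306, -0.1541, -0.0142]
ee_rot: [-1.576, 0.025, -0.153]
force: [-3.5, -0.5, 1.7]
opening: -0.0
```

Touching the stop (3.5 N). Now around to the blank's -y side.

Emit:
carry_out(steps=[-8, 0, 0, 0, -8, -30, 0, 0, -8, -65, 0, 0, 20, -65, 0, 0, 39, -65, -15, 0, 39, -65, -52, 0, 39, -65, -52, 0, 39, -65, -52, 0])

```text
t: 21.22
ee_pos: [0.5626, -0.211, 0.0499]
ee_rot: [-1.575, 0.025, -0.153]
force: [-1.8, 0.5, -0.1]
opening: 0.0004
```

Emit:
carry_out(steps=[0, 30, 0, 0, 0, 55, 0, 0, 0, 62, 0, 0, 0, 64, 0, 0, 0, 64, 0, 0, 0, 64, 0, 0])

```text
t: 21.98
ee_pos: [0.5616, -0.2113, -0.0131]
ee_rot: [-1.576, 0.024, -0.153]
force: [1.1, 0.3, 0.4]
opening: 0.0003
```

Emit:
carry_out(steps=[0, 0, 5, 0, 0, 0, 10, 0, 0, 0, 14, 0, 0, 0, 18, 0, 0, 0, 22, 0, 0, 0, 26, 0, 0, 0, 28, 0, 0, 0, 28, 0])

```text
t: 22.98
ee_pos: [0.5658, -0.1834, -0.0133]
ee_rot: [-1.576, 0.024, -0.153]
force: [0.2, -0.4, -0.5]
opening: 0.0002
```

Emit:
carry_out(steps=[0, 0, 3, 0, 0, 0, 5, 0, 0, 0, 6, 0, 0, 0, 6, 0])

```text
t: 23.48
ee_pos: [0.5668, -0.1774, -0.0133]
ee_rot: [-1.576, 0.024, -0.153]
force: [-0.2, -0.2, -0.2]
opening: 0.0005
```

Emit:
carry_out(steps=[0, 0, 0.8, 0, 0, 0, 1.6, 0, 0, 0, 1.6, 0])

```text
t: 23.85
ee_pos: [0.567, -0.1758, -0.0133]
ee_rot: [-1.575, 0.024, -0.153]
force: [-0.6, 0.5, 0.5]
opening: 0.0003
```

F y is now about 37.6. Continue in small steps until contact.

Emit:
carry_out(steps=[0, 0, 0.8, 0, 0, 0, 1.6, 0, 0, 0, 2.4, 0, 0, 0, 2.4, 0])

```text
t: 24.35
ee_pos: [0.5674, -0.1733, -0.0133]
ee_rot: [-1.575, 0.024, -0.153]
force: [0.1, -0.3, -0.8]
opening: 0.0004
```

Emit:
carry_out(steps=[0, 0, 0.8, 0, 0, 0, 1.6, 0, 0, 0, 2.4, 0, 0, 0, 2.4, 0])

```text
t: 24.85
ee_pos: [0.5677, -0.1708, -0.0133]
ee_rot: [-1.575, 0.024, -0.153]
force: [-0.1, -0.6, -0.3]
opening: 0.0001
```

Emit:
carry_out(steps=[0, 0, 0.8, 0, 0, 0, 1.6, 0, 0, 0, 2.4, 0, 0, 0, 2.4, 0])

```text
t: 25.35
ee_pos: [0.5681, -0.1684, -0.0134]
ee_rot: [-1.575, 0.024, -0.153]
force: [0.3, -0.7, -0.5]
opening: 0.0006
```

No contact force yet, so I'll back off and look.

Emit:
carry_out(steps=[0, 0, -15, 0, 0, -40, -15, 0, -10, -100, -10, 0, -50, -150, -5, 0, -100, -190, 0, 0, -115, -220, 0, 0, -115, -220, 0, 0, -115, -220, 0, 0])

```text
t: 26.35
ee_pos: [0.4598, -0.1512, 0.2087]
ee_rot: [-1.575, 0.024, -0.153]
force: [0.6, 1.0, 0.1]
opening: 0.0002
```

```bash
python3 w.py w7
```

```text
26.35 [ 0.45982627 -0.15121744  0.20867533] [-1.57525694  0.02429136 -0.15311684] [0.57855496 1.00135775 0.1296834 ] 0.0002403878555676731 324.9601385970788
```

View pics/w7.png

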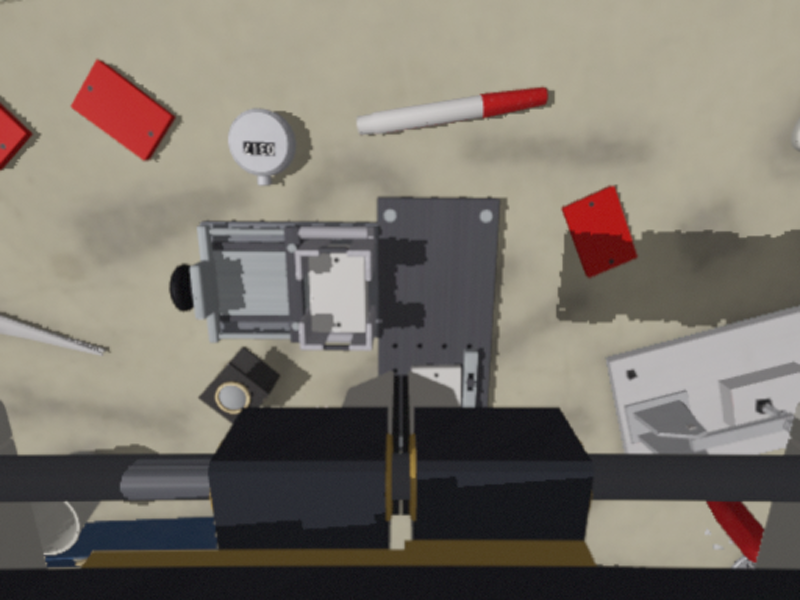

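The blank's near edge runs (412,367) to (461,367), and the fence's inner edge is at about (464,352 and on). It's almost touching; measure the gap at sub-pixel level.

```bash
cat > g.py <<'E'
from h import *
import pickle,sys
s,p=pickle.load(open(sys.argv[1],'rb'))
g=cv2.cvtColor(p['color'],cv2.COLOR_RGB2GRAY).astype(int)
for v in(228,232,237,241,246,252): print(v,g[v,258:312].tolist())
for c in(270,290,301): print('col',c,g[220:244,c].tolist())
E
python3 g.py w7.pkl; python3 -c "
from h import *
import pickle
s,p=pickle.load(open('w7.pkl','rb'))
px(p,s,[('a',(412,367),.02),('b',(461,367),.02),('fence',(464.5,352),.022),('bed1',(377,197),.012),('bed2',(500,197),.012)])"
```

```text
228 [77, 76, 77, 77, 76, 77, 77, 77, 77, 77, 75, 76, 76, 77, 77, 78, 76, 76, 77, 78, 75, 76, 76, 76, 78, 76, 76, 79, 78, 76, 76, 78, 76, 76, 78, 78, 78, 81, 99, 138, 163, 163, 162, 161, 160, 160, 158, 137, 63, 40, 38, 42, 58, 74]
232 [77, 75, 76, 77, 76, 77, 77, 78, 77, 77, 78, 76, 77, 78, 73, 66, 65, 64, 65, 70, 76, 77, 78, 79, 79, 79, 78, 81, 78, 78, 76, 78, 73, 67, 67, 68, 68, 69, 100, 147, 166, 163, 163, 162, 160, 159, 153, 124, 60, 41, 55, 73, 76, 78]
237 [75, 76, 78, 82, 93, 136, 174, 187, 192, 194, 195, 195, 196, 196, 196, 196, 196, 196, 196, 196, 194, 194, 195, 195, 195, 195, 195, 194, 195, 195, 195, 195, 195, 195, 195, 194, 172, 93, 93, 140, 160, 161, 159, 158, 157, 155, 142, 89, 46, 39, 42, 56, 75, 77]
241 [25, 21, 35, 66, 87, 93, 91, 91, 91, 90, 91, 96, 104, 119, 140, 159, 176, 188, 192, 186, 162, 147, 172, 193, 195, 195, 195, 196, 196, 196, 196, 196, 195, 195, 195, 194, 174, 95, 104, 145, 146, 105, 44, 27, 53, 115, 140, 73, 42, 39, 44, 51, 68, 77]
246 [24, 19, 27, 61, 88, 90, 91, 90, 90, 91, 90, 90, 90, 89, 90, 90, 90, 90, 90, 91, 90, 90, 91, 95, 101, 111, 134, 158, 176, 187, 193, 194, 195, 195, 195, 192, 171, 90, 112, 153, 141, 90, 74, 74, 77, 98, 101, 55, 41, 40, 56, 75, 78, 76]
252 [22, 20, 26, 55, 84, 90, 90, 92, 89, 91, 90, 89, 92, 89, 90, 90, 92, 89, 90, 91, 90, 90, 91, 90, 91, 90, 90, 89, 89, 90, 92, 91, 99, 140, 181, 192, 169, 93, 125, 165, 162, 162, 160, 158, 157, 150, 117, 55, 40, 56, 74, 76, 77, 76]
col 270 [63, 61, 66, 74, 77, 77, 77, 77, 76, 77, 76, 76, 77, 81, 102, 146, 183, 196, 196, 188, 156, 104, 91, 90]
col 290 [77, 76, 77, 76, 77, 76, 76, 76, 76, 75, 77, 76, 73, 83, 108, 157, 189, 195, 195, 195, 195, 195, 194, 195]
col 301 [56, 41, 52, 69, 86, 121, 151, 161, 161, 162, 161, 162, 162, 162, 162, 161, 161, 158, 129, 55, 28, 27, 51, 69]
a [66.1 53.4]
b [66.  92.6]
fence [52.4 94.6]
bed1 [-66.4  26.6]
bed2 [-66.4 117.6]
```

There's about a 1 mm gap to the stop and 1.5 mm to the fence, and the blank is square. It's within tolerance, but I'll close both gaps. First y again.

Emit:
carry_out(steps=[50, 30, -10, 0, 100, 60, -15, 0, 115, 110, -15, 0, 115, 165, -15, 0, 115, 205, -15, 0, 115, 217, -15, 0, 115, 219, -15, 0, 115, 219, -15, 0])

```text
t: 27.4
ee_pos: [0.5665, -0.1839, -0.0124]
ee_rot: [-1.576, 0.023, -0.153]
force: [-0.9, 0.1, 0.6]
opening: 0.0003
```

Emit:
carry_out(steps=[0, 0, 6, 0, 0, 0, 11, 0, 0, 0, 14, 0, 0, 0, 15, 0, 0, 0, 15.8, 0, 0, 0, 16.5, 0, 0, 0, 16.5, 0])

```text
t: 28.28
ee_pos: [0.569, -0.1677, -0.0125]
ee_rot: [-1.576, 0.023, -0.153]
force: [-0.2, 0.3, 0.3]
opening: 0.0002
```

Emit:
carry_out(steps=[0, 0, 0.6, 0, 0, 0, 1.2, 0, 0, 0, 1.2, 0])

```text
t: 28.65
ee_pos: [0.5692, -0.1665, -0.0125]
ee_rot: [-1.576, 0.023, -0.153]
force: [-0.0, 0.4, -0.5]
opening: 0.0002
```

Emit:
carry_out(steps=[0, 0, 0.5, 0, 0, 0, 1, 0, 0, 0, 1, 0])

```text
t: 29.02
ee_pos: [0.5691, -0.1658, -0.0125]
ee_rot: [-1.576, 0.024, -0.153]
force: [-2.3, -2.9, 0.7]
opening: 0.0005
```

Fence contact (3 N). Now around to the -x side for the last x nudge.

Emit:
carry_out(steps=[0, 0, -12, 0, 0, -25, -12, 0, 0, -60, -10, 0, -45, -60, 10, 0, -54, -60, 22, 0, -54, -40, 22, 0, -54, -10, 22, 0, -54, -2, 22, 0])

```text
t: 30.02
ee_pos: [0.5185, -0.1357, -0.0109]
ee_rot: [-1.575, 0.026, -0.153]
force: [-0.5, 0.1, 0.1]
opening: 0.0001
```

Emit:
carry_out(steps=[0, 0, 0, 0, 0, 0, 0, 0])

```text
t: 30.28
ee_pos: [0.5192, -0.136, -0.0102]
ee_rot: [-1.576, 0.025, -0.153]
force: [0.5, -0.7, 0.8]
opening: 0.0005
```

Emit:
carry_out(steps=[2, 2, 0, 0, 6, 3, 0, 0, 10, 2.8, 0, 0, 12, 2.7, 0, 0, 13, 2.7, 0, 0, 13.6, 2.7, 0, 0, 13.6, 2.7, 0, 0])

```text
t: 31.15
ee_pos: [0.5325, -0.138, -0.0133]
ee_rot: [-1.575, 0.025, -0.153]
force: [-0.5, 0.3, -0.2]
opening: 0.0005
```

Emit:
carry_out(steps=[0.5, 0, 0, 0, 1, 0, 0, 0, 1, 0, 0, 0])

```text
t: 31.52
ee_pos: [0.5331, -0.1381, -0.0134]
ee_rot: [-1.575, 0.026, -0.153]
force: [-2.9, 0.1, 2.1]
opening: 0.0005
```

Stop contact (3 N at x 56.1, the same place as the first contact). Back off, then a last look.

Emit:
carry_out(steps=[-10, 0, 0, 0, -12, -40, 0, 0, -40, -95, 0, 0, -70, -150, 0, 0, -78, -205, 0, 0, -78, -222, 0, 0, -78, -222, 0, 0, -78, -222, 0, 0])

```text
t: 32.52
ee_pos: [0.461, -0.1258, 0.2093]
ee_rot: [-1.575, 0.028, -0.153]
force: [-0.1, 1.0, -1.4]
opening: 0.0008
```

```bash
python3 w.py w8; python3 g.py w8.pkl
```

```text
32.525 [ 0.4610498  -0.12576448  0.20929446] [-1.5747759   0.02773688 -0.15321141] [-0.14005439  1.01084807 -1.36281609] 0.0007757174523242369 324.9601385970788
228 [75, 77, 77, 77, 77, 75, 78, 77, 78, 76, 75, 78, 76, 76, 76, 78, 80, 80, 93, 120, 136, 140, 139, 137, 135, 134, 117, 74, 44, 39, 41, 58, 74, 77, 75, 69, 71, 75, 74, 75, 80, 109, 140, 143, 145, 145, 145, 147, 150, 149, 151, 152, 153, 155]
232 [76, 76, 76, 78, 78, 78, 76, 78, 78, 76, 76, 75, 75, 77, 77, 78, 78, 83, 111, 148, 160, 162, 162, 160, 161, 160, 144, 73, 41, 39, 49, 60, 66, 75, 73, 67, 71, 77, 78, 86, 117, 146, 151, 152, 154, 154, 155, 155, 157, 157, 157, 157, 158, 158]
237 [113, 113, 110, 103, 94, 94, 99, 102, 106, 108, 112, 114, 114, 113, 114, 115, 115, 108, 117, 151, 161, 163, 161, 160, 160, 159, 139, 67, 41, 40, 43, 56, 75, 77, 73, 70, 81, 84, 84, 90, 123, 156, 158, 160, 161, 162, 163, 162, 162, 161, 161, 160, 161, 160]
241 [50, 38, 45, 70, 88, 90, 89, 88, 90, 91, 92, 95, 102, 117, 140, 158, 175, 166, 135, 155, 141, 93, 67, 71, 100, 138, 134, 64, 39, 39, 44, 57, 75, 78, 74, 71, 86, 88, 94, 126, 161, 164, 165, 1
[... 168 characters left out ...]
1, 57, 51, 57, 73, 76, 78, 75, 74, 87, 87, 89, 95, 130, 161, 164, 166, 167, 167, 166, 167, 166, 167, 168, 168, 167, 167]
252 [38, 22, 28, 55, 83, 89, 90, 90, 90, 89, 91, 90, 90, 89, 90, 91, 90, 91, 91, 90, 89, 89, 89, 90, 90, 90, 90, 90, 90, 90, 89, 89, 90, 85, 77, 79, 88, 90, 97, 130, 162, 166, 166, 167, 167, 166, 167, 168, 168, 168, 167, 168, 168, 167]
col 270 [75, 78, 76, 76, 76, 76, 76, 77, 76, 77, 77, 77, 75, 75, 75, 70, 85, 114, 160, 181, 154, 102, 92, 90]
col 290 [76, 75, 77, 75, 76, 75, 74, 74, 74, 68, 58, 58, 66, 75, 77, 76, 76, 75, 74, 74, 75, 75, 74, 69]
col 301 [143, 144, 143, 143, 143, 141, 141, 142, 143, 145, 147, 149, 152, 153, 154, 156, 158, 160, 162, 163, 165, 165, 165, 165]
```

View pics/w8.png

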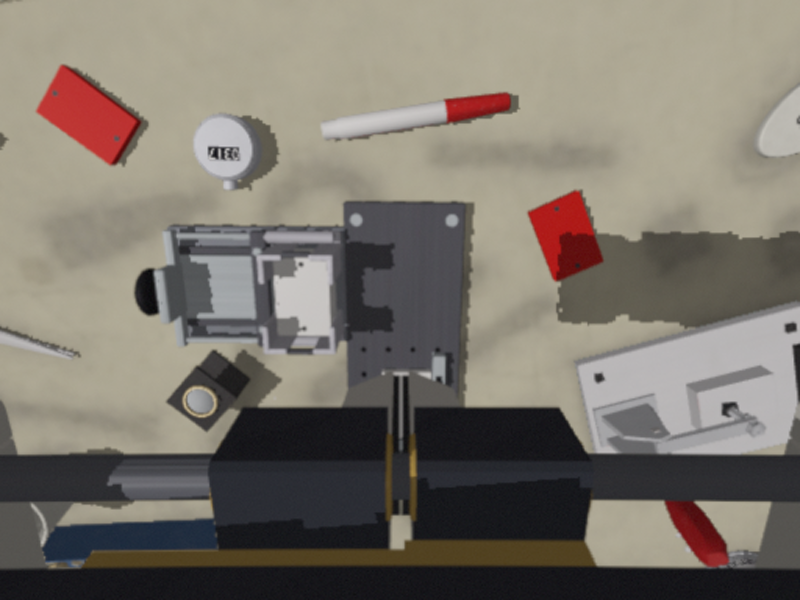

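The blank's edge meets the fence with no dark gap. Its near edge sits about 10.5 rows (14.7 mm) past the fence's end, against a nominal 15. The plunger is back and the bystanders look undisturbed, so I'm handing in.

```bash
python3 -c "
from plant import r
print(r.hand_in(), r.read_state()['t'])"
```

```text
the job is handed in; nothing more can be done
the job is handed in; nothing more can be done
```

I pressed the plunger home once, one blank came out and the plunger sprang back. I then pushed the blank along the bed into the corner of the register square and handed the job in at about 33 s. `hand_in()` gives no verdict, so the result is judged only from the checks below.

**Final checks:**
- **Contact:** I felt about 3 N against both the end stop and the fence on the last nudges.
- **Position:** The last wrist picture shows no gap at the fence. The blank's near edge is about 14.7 mm past the fence's end, against 15 mm nominal. It looked square in the picture before that, and little of it showed in the last one. The end stop itself was hidden behind the gripper, so that side rests on the force reading and this offset.
- **Rest of the scene:** The plunger is back, the stack is in the magazine, and the tally counter, loupe and marker look undisturbed. I checked these by eye only.

**What went wrong or disagreed:**
- **Finger length:** The real fingertips end about 30 mm above the reported TCP. My first press passed over the knob without touching it, so I corrected for that offset.
- **Bed contact:** On one descent the tips rubbed the bed with up to about 32 N upward and 24 N sideways, close to the 40 N contact limit. I backed off and raised the tool. It left the tool tilted by about 0.025 rad, which did no visible harm.
- **First seating:** A check after the first pass showed gaps of about 1 mm to the stop and 1.5 mm to the fence, so I nudged both sides again.

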